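# Close and lock the leak-test chamber with the T-handle key

## Robot

A 6-joint arm with a two-finger parallel gripper is mounted at the origin on a cart in front of the work surface, level with it; the furniture and walls round the work are solid. World frame = base frame: x ahead of the robot, y to its left, z up, the work surface at z = 0. Lengths are in m, angles in rad, forces in N, time in s.
With the tool pointing down it reaches from about 0.375 to 0.925 m from the base axis. Payload 5.7 kg.
Tool frame: the origin (TCP) lies at the very end of the fingers, on their centre line; the grasp point (between the pads) lies 19 mm behind it (grip_point_offset is the distance from the TCP to the grasp point, in m); z points along the fingers, y is the line along which they close (so a half turn about z gives the same grasp; the last joint's range is limited). The gripper opens to 88 mm and grips with 3 to 60 N. Pads are 20 mm wide; open, the fingers measure 115 mm over their backs; the gripper's body (75 mm by 178 mm) begins 61 mm behind the grasp point.
Start: joints at [1.203, 0.359, 1.51, -0, 1.272, -0.115], TCP at [0.15, 0.581, 0.197] pointing down, gripper open.
Joint ranges: [-2.97, 2.97], [-1.01, 2.36], [0.21, 2.38], [-0.96, 4.11], [0.2, 2.71], [-2.98, 2.98]. Speed limits (rad/s): [2.39, 2.39, 3.14, 3.14, 3.14, 3.14].

## Interface

Orientations are given as a 3x3 rotation matrix whose columns are the frame's x, y, z axes.
In Python, from plant import * gives the robot as it stands. The module is installed in compiled form; this text tells all that it offers.
- The arm moves only by the shell command python3 -m pendant 'ROWS' [OPENING]. ROWS is JSON, a list of rows, each an object of numbers: "tx", "ty", "tz": the shift along the tool's x, y, z in mm; "spin": the turn about the tool's z in degrees. A call has 1 to 5 rows; each row shifts and turns the commanded pose from where the row before left it, along the tool's axes as they then stand; what a row does not reach is not made up. A row lasts 1/8 s, in which the tool goes at most 62.5 mm and 10.7 degrees, less where a joint would pass 70% of its speed; a pose out of reach is approached as far as the arm can. A call with a gripper value outside its range is refused whole. OPENING is the closure, from 0 (fully open) to 1 (shut), set as the call begins (- or left out, the last holds). The fingers move at their own pace and stop on an object; the grip force is fixed at half the most. Time passes only in rows, so rows that do not move let the fingers close. It gives the time, the measured TCP pose, the force, the opening and the grip force at its end, in the units of the state.
- sense(): the state, without advancing time (a new reading comes with each control period).
- read_camera(name): name is "scene" or "top"; returns a dict with "image" (480x640x3 uint8, red, green, blue), "z_map" (480x640 float32, m along the optical axis (not along the pixel's ray), 0 where there is no reading), "fx", "fy", "cx", "cy" (pixels), "D" ([k1, k2, p1, p2, k3] as OpenCV has them; the pictures are not rectified), "rvec" (rotation vector, rad) and "tvec" (3), from world to camera coordinates, as OpenCV has them. Camera axes: x right, y down, z forward; pixel columns grow to the right and rows downward; lengths in m; the calibration is good to about 2 mm. A picture is of the moment at which its call begins.
- close_job(): hands the job in; it is judged then, once.
The state is a dict: "t": time; "q": joint angles; "dq": joint speeds; "effort": joint torques, N m; "tcp_pos": TCP position; "ee_rot": TCP orientation; "wrist_force": force on the tool from outside, world axes, zero at the start; "torque": the same for the moment, N m; "finger_gap": finger opening in m; "grip_force": force on a finger pad.
Only numpy, scipy, OpenCV 4.12 (cv2) and the standard library are available. Lean on these libraries where they do the work, as an engineer would, in place of code of your own. Each camera call takes 0.05 s, during which the arm holds its last target. There are 200 camera calls.

## Task

Swing the leak-test chamber's clear lid shut and press it firmly down for a moment so that it is fully home. Then take the orange T-handle key from its blue stand, put its blade into the slot of the recessed brass screw in the lid, turn the screw clockwise to its stop, and hang the key upright back in its stand. Leave everything else on the bench where it is.

Things in the scene. Friction and masses are not known exactly. Their poses are not given: they have to be found in the camera images.
- chamber: Aluminium leak-test chamber, fixed to the bench: box 170 (x) x 165 (y) x 55 mm, blister tray inside, clear lid hinged at the back. Origin: centre of its underside, on the bench; -x is its front (towards the robot, give or take its yaw), z up. The hinge line runs along chamber y at chamber x = +92.5 mm, z = 55.5 mm.
- lid (a joint): Lid angle, rad: 0 = shut (level on the box); grows as the front edge rises, to 1.0; starts between 0.35 and 0.7. Stiff hinge friction (0.35 N m): the lid stays where it is left, a push of 1 to 4 N on the pad moves it. Lid 0.3 kg, 168 x 161 x 10 mm, reaching 177 mm in front of the hinge line.
- lid_pad (a point): Centre of the top face of the green press pad (32 x 36 mm) near the lid's front right corner: in lid axes 154 mm in front of the hinge line, 54 mm to chamber -y and 14 mm above it; with the lid shut at chamber [-61.5, -54, 69.5] mm. Axes are the lid's: the chamber's when shut, turned about chamber y with the lid; z is the lid's outward normal.
- screw_slot (a point): Floor of the slot of the brass quarter-turn screw, on the screw's axis; with the lid shut at chamber [-57.5, 0, 68.5] mm. x lies along the slot and turns with the screw; z along the axis, up when the lid is shut. Slot 7.5 mm wide, 7 mm deep, 17 mm long, open at both ends.
- screw (a joint): Turn of the screw, rad: 0 = slot along chamber x (front to back); grows clockwise seen from above, to a stop at 1.4 = locked. Starts between 0 and 0.3. Friction 0.05 N m, it stays where it is left. The blade has about 0.16 rad of play in the slot either way.
- key: Loose orange T-handle key, 0.15 kg, 105 mm tall. Origin: blade tip; z up the shank. Blade 16 (x) x 5 (y) mm, 10 mm long, its last 4 mm narrowed to 14 x 3; then a steel shank of diameter 16 mm to z = 75 mm; then the flat-sided handle bar, z = 75 to 105 mm, 90 mm long in x, 16 mm thick in y. Half a turn about z makes no difference.
- key_grip (a point): Point in the middle of the key's handle bar, 99 mm above the blade tip (6 mm below the bar's top), axes as the key's: grasp here from above, closing along key y.
- key_stand: Blue stand fixed to the bench, origin at its underside below the hanging key. The fork at its top opens to stand -x: two tines (26 mm apart along y, 20 mm wide), top face 90 mm above the bench; four black lips 4.5 mm high at x = +-14 to 19 mm, y = +-20 to 32 mm keep the key's bar between them. Column from x = 28 mm back; base 10 mm thick.
- key_rest (a point): Where key_grip is when the key hangs centred in the stand: 114 mm above the bench over the stand's origin; axes as the stand's. The key hangs with its bar along stand y (crosswise on the tines), its shank between the tines and its blade tip 15 mm above the bench.
- driver_2: Loose dark blue screwdriver, 20x180x20 mm, lying at the front left. Origin: centre of its underside. Not needed.
- lid_stack: Loose stack of white lids with a green band, 68x132x23 mm, at the back. Origin: centre of its underside. Not needed.
- tape_roll: Loose brown tape roll, 89x87x48 mm, at the back left. Origin: centre of its underside. Not needed.
- agar_plate: Loose round agar plate, diameter 65 mm, 15 mm high, front right. Origin: centre of its underside. Not needed.
- timer: Loose white bench timer, 29x75x62 mm, standing at the right. Origin: centre of its underside. Not needed.
- boss_rim (a point): Centre of the rim of the grey round boss on the lid, outer diameter 36 mm, bore 22 mm, standing 34 mm above the lid plate. The screw lies at the bottom of the bore, its slot floor 31 mm below the rim, out of reach of fingers. With the lid shut at chamber [-57.5, 0, 99.5] mm; axes are the lid's.

How it is judged:
On the way, in this order (a step that is already met when the one before it is completed fails the run):
1. the lid is shut and pressed down with more than 4 N on the chamber for 0.2 s (value of joint lid below 0.015 rad and contact force between the fingers and chamber above 4 N), for 0.2 s.
2. the key's blade is in the slot of the screw, not yet turned far (distance between key and screw_slot below 0.006 m and value of joint screw below 0.8 rad), for 0.1 s.
3. the screw is turned to its locked end with the blade in its slot (distance between key and screw_slot below 0.006 m and value of joint screw above 1.2 rad), for 0.1 s.
At the end, for the whole second after the job is handed in: The lid is shut (within 0.015 rad), the screw is turned clockwise past 1.2 rad of its 1.4, and the key hangs at rest in its stand: grip point within 12 mm of its rest point, upright within 0.1 rad, bar crosswise over the tines within 0.4 rad (value of joint lid below 0.015 rad and value of joint screw above 1.2 rad and distance between key_grip and key_rest below 0.012 m and angle between key's own z axis and vertical below 0.1 rad and angle between the x axis of key and the y axis of key_stand, either way round below 0.4 rad and linear speed of key below 0.02 m/s); the robot touches nothing.
It fails at once if a bystander is moved more than 30 mm (distance of any of driver_2, lid_stack, tape_roll, agar_plate, timer from where it was at the start of the episode above 0.03 m).
It also fails if it takes over 72 s, if anything falls off the work surface, if the arm or the gripper's body presses on something with over 40 N, if the wrist force passes 120 N, or if a joint passes its speed limit or range.

## Working session

There is one attempt and no reset: what is moved stays moved. The work goes in short steps, Python scripts to look and compute and a shell command to move; the robot and the scene stay as the last step left them, time stands still between calls to the robot, and variables do not carry over. Pictures are saved under pics/ and viewed, at most 10 in all, crops included, and the job is handed in when it is done.

```bash
mkdir -p pics
cat > h.py <<'E'
from plant import *
import numpy as np, cv2
def cam(n):
    c=read_camera(n); c['K']=np.array([[c['fx'],0,c['cx']],[0,c['fy'],c['cy']],[0,0,1.]]); c['D']=np.array(c['D'],float)
    c['R']=cv2.Rodrigues(np.array(c['rvec'],float))[0]; c['t']=np.array(c['tvec'],float).ravel(); return c
def world(c,uv):  # depth map
    uv=np.atleast_2d(uv).astype(float); n=cv2.undistortPoints(uv[:,None],c['K'],c['D'])[:,0]
    z=c['z_map'][uv[:,1].astype(int),uv[:,0].astype(int)]
    P=np.c_[n*z[:,None],z]; return (P-c['t'])@c['R']
def plane(c,uv,h):
    uv=np.atleast_2d(uv).astype(float); n=cv2.undistortPoints(uv[:,None],c['K'],c['D'])[:,0]
    d=np.c_[n,np.ones(len(n))]@c['R']; o=-c['R'].T@c['t']; return o+d*((h-o[2])/d[:,2])[:,None]
def proj(c,P):
    return cv2.projectPoints(np.atleast_2d(P).astype(float),np.array(c['rvec'],float),c['t'],c['K'],c['D'])[0][:,0]
def save(c,n): cv2.imwrite('pics/'+n,c['image'][:,:,::-1])
E
python3 - <<'E'
from h import *
for n in('scene','top'):
    c=cam(n); save(c,n+'0.png'); print(n,-c['R'].T@c['t'],c['R'][2],c['fx'])
    z=c['z_map'];print((z==0).mean())
s=sense();print(s['t'],s['ee_rot'],s['finger_gap'])
E
```

```text
scene [-0.5944842  -0.59444306  0.73496663] [ 0.79160664  0.39440775 -0.46669203] 448.7494868968412
0.09233723958333333
top [ 0.28622754 -0.02796094  1.39061166] [ 0.17473363 -0.00959701 -0.98456897] 484.3011263863837
0.0037532552083333333
0.1 [[-9.68217750e-01  2.50108044e-01 -5.95776386e-04]
 [ 2.50108669e-01  9.68216635e-01 -1.48339561e-03]
 [ 2.05831434e-04 -1.58525880e-03 -9.99998722e-01]] 0.0878091150374721
```

View pics/scene0.png

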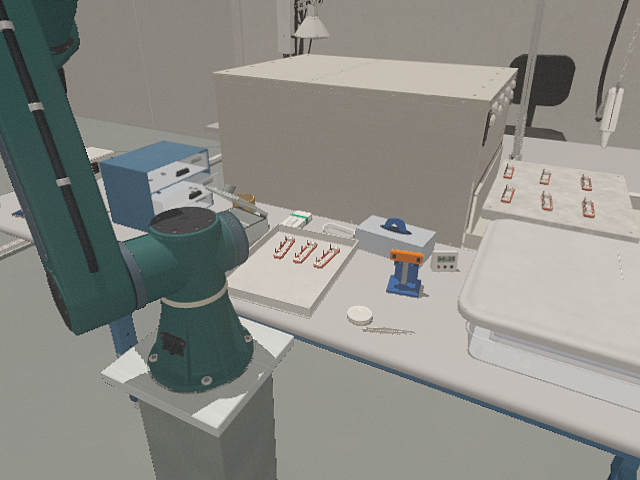

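View pics/top0.png

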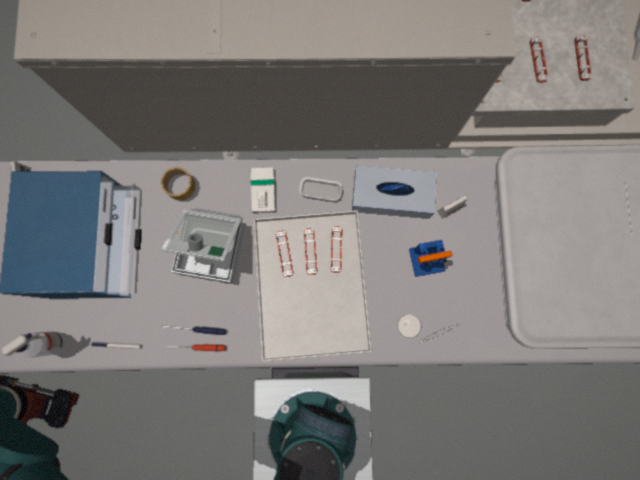

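The top view shows the chamber at about (207,245) with its lid open: green pad (215,251), grey boss (195,241). The stand and orange key are at (430,257), and the agar plate is at (409,325). The scene view shows the key hanging in the stand at (405,258).

Run:
```python
from h import *
c=cam('top'); im=c['image']; hsv=cv2.cvtColor(im,cv2.COLOR_RGB2HSV)
a=cv2.resize(im[195:295,150:255],None,fx=5,fy=5,interpolation=cv2.INTER_CUBIC)
b=cv2.resize(im[230:290,400:460],None,fx=4,fy=4,interpolation=cv2.INTER_CUBIC)
o=np.zeros((500,770,3),np.uint8); o[:500,:525]=a; o[:240,527:767]=b
cv2.imwrite('pics/crop1.png',o[:,:,::-1])
def mask(lo,hi,box):
    m=cv2.inRange(hsv,np.array(lo),np.array(hi)); k=np.zeros_like(m); x0,y0,x1,y1=box; k[y0:y1,x0:x1]=m[y0:y1,x0:x1]
    v,u=np.nonzero(k); return np.c_[u,v]
for nm,lo,hi,box in [('key',(5,150,120),(20,255,255),(400,230,470,290)),('stand',(100,120,40),(125,255,255),(400,230,460,290)),('pad',(45,80,30),(90,255,255),(200,235,235,265))]:
    uv=mask(lo,hi,box); P=world(c,uv); r=cv2.minAreaRect(uv.astype(np.float32))
    print(nm,len(uv),r,np.median(P,0),P.min(0),P.max(0))
    if nm=='key':
        Q=plane(c,uv,.120); T=Q[:,:2].astype(np.float32)*1000; print('key plane',cv2.minAreaRect(T),Q.mean(0))
        np.set_printoptions(precision=3,suppress=True)
    if nm=='stand':
        for lo,hi in((-.005,.02),(.08,.1)):
            S=P[(P[:,2]>lo)&(P[:,2]<hi)]; print(lo,len(S),cv2.minAreaRect(S[:,:2].astype(np.float32)*1000))
    if nm=='pad':print(P)
uv=np.array([(u,v) for v in range(195,295) for u in range(150,255)]); P=world(c,uv)
k=(P[:,2]>.03)&(P[:,2]<.3); print(len(P[k]),P[k].min(0),P[k].max(0))
z=P[:,2].reshape(100,105); print((z[::5,::4]*1000).astype(int))
```

```text
key 190 ((434.90386962890625, 256.01922607421875), (5.883483409881592, 33.14362335205078), 78.69007110595703) [ 0.46870199 -0.33025381  0.11908111] [ 0.28622754 -0.37380297  0.10950301] [ 0.48213118 -0.02796094  1.39061166]
key plane ((468.7420654296875, -330.2201232910156), (15.62106990814209, 88.7358169555664), 10.605910301208496) [ 0.46844098 -0.33003974  0.12      ]
stand 703 ((427.78399658203125, 257.8119812011719), (30.499971389770508, 32.91492462158203), 79.69515228271484) [ 0.477 -0.323  0.012] [ 0.286 -0.382  0.   ] [ 0.515 -0.028  1.391]
-0.005 413 ((475.1867370605469, -332.61395263671875), (79.7961654663086, 89.45716094970703), 9.051475524902344)
0.08 235 ((482.2050476074219, -330.7821350097656), (60.968238830566406, 64.49957275390625), 10.21617603302002)
pad 86 ((215.5, 250.5), (7.0, 13.0), 90.0) [0.483 0.241 0.163] [0.473 0.226 0.152] [0.495 0.256 0.175]
[[0.495 0.253 0.153]
 [0.495 0.25  0.154]
 [0.495 0.247 0.156]
 [0.495 0.245 0.153]
 [0.491 0.253 0.162]
 [0.492 0.252 0.156]
 [0.491 0.249 0.16 ]
 [0.492 0.247 0.155]
 [0.492 0.244 0.156]
 [0.491 0.241 0.158]
 [0.492 0.
[... 3732 characters left out ...]
 [  -3    0    2   -2    2    0   58   51   54   53   13   17   50   50
    48   43   11   15    8   13   52   27    0    0    3    0   -1]
 [   2   -4   -6    2    0    1    0   -2   -5   23   53   55   54   54
    54   54   57   11   14   11   59   11    1   -4   -1    0    2]
 [   0    0    3    2    1    0    1    0    4    0   -3   -3    1   -1
    -1    0    2   37   49   59   48    1    2   -2    3   -1   -2]
 [  -1    3    0    1   -1    0   -1   -1   -2    4    0   -2   -4    2
     0    1    1   -5    1    2   -2   -6   -1   -3   -2    0   -4]
 [   4   -3    0   -2   -1    3   -1    2    0    6    6   -3   -2    3
     0   -2    3   -2   -3   -5   -1   -1    0   -1    0    2   -2]]
```

View pics/crop1.png

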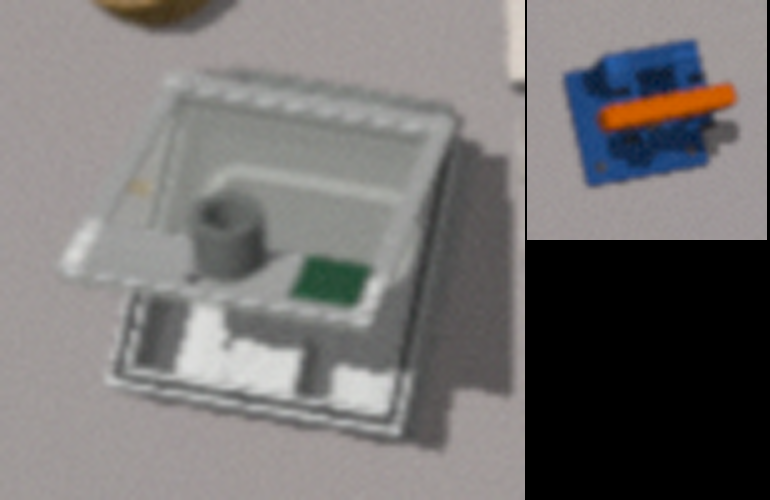

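The crop shows the open lid with its boss at crop (228,230) and the pad at (333,281). The box's front rim corners are at crop (112,380) and (402,432), i.e. full-image (172.4,271) and (230.4,281.4). The bar lies crosswise on the stand.

Run:
```python
from h import *
np.set_printoptions(precision=4,suppress=True)
c=cam('top')
F=plane(c,[(172.4,271),(230.4,281.4)],.055); d=F[0]-F[1]; L=np.linalg.norm(d); yaw=np.arctan2(-d[0],d[1]); print(F,L,np.degrees(yaw))
ex=np.array([np.cos(yaw),np.sin(yaw)]); ey=np.array([-ex[1],ex[0]]); C=F[:,:2].mean(0)+.085*ex; print('chamber',C)
pad=np.array([.483,.241]); r=(pad-C); print('pad in ch',r@ex,r@ey)
hy=C+.0925*ex-.054*ey; a=.675
for a in(.675,.5,.35,.2,.1,0):
    x=.154*np.cos(a)-.014*np.sin(a); z=.0555+.154*np.sin(a)+.014*np.cos(a); print(a,hy-x*ex,z)
s=sense(); print(s['tcp_pos'],s['t'])
uv=np.array([(u,v) for v in range(230,290) for u in range(400,460)]);P=world(c,uv);k=(P[:,2]>.08)&(P[:,2]<.2)&(P[:,0]>.49);print(len(P[k]),P[k].max(0))
```

```text
[[0.446  0.3816 0.055 ]
 [0.415  0.2219 0.055 ]] 0.16269487118792347 -11.00689619330901
chamber [0.5139 0.2855]
pad in ch -0.021862570631082913 -0.04961477621754673
0.675 [0.485  0.2361] 0.16266408409192004
0.5 [0.4683 0.2394] 0.1416176888115125
0.35 [0.4571 0.2416] 0.12145748032800281
0.2 [0.449  0.2431] 0.09981600903221681
0.1 [0.4454 0.2438] 0.0848044044775039
0 [0.4433 0.2443] 0.0695
[0.1499 0.5805 0.1964] 0.2
186 [ 0.5176 -0.2948  0.0962]
```

```bash
python3 -m pendant '[{"tz":-35},{"tx":-51,"ty":-31},{"tx":-51,"ty":-31},{"tx":-51,"ty":-31},{"tx":-51,"ty":-31}]' 1; python3 -m pendant '[{"tx":-51,"ty":-31},{"tx":-51,"ty":-31},{"tx":-51,"ty":-31},{"tx":-53,"ty":-30},{"spin":-3.5}]'; python3 -m pendant '[{"tz":20},{"tz":20},{}]'
```

```text
schema error: expected keys tx, ty, tz, spin
schema error: expected keys tx, ty, tz, spin
schema error: expected keys tx, ty, tz, spin
```

```bash
python3 -m pendant '[{"tx":0,"ty":0,"tz":-35,"spin":0},{"tx":-51,"ty":-31,"tz":0,"spin":0},{"tx":-51,"ty":-31,"tz":0,"spin":0},{"tx":-51,"ty":-31,"tz":0,"spin":0},{"tx":-51,"ty":-31,"tz":0,"spin":0}]' 1; python3 -m pendant '[{"tx":-51,"ty":-31,"tz":0,"spin":0},{"tx":-51,"ty":-31,"tz":0,"spin":0},{"tx":-51,"ty":-31,"tz":0,"spin":0},{"tx":-53,"ty":-30,"tz":0,"spin":0},{"tx":0,"ty":0,"tz":0,"spin":-3.5}]'; python3 -m pendant '[{"tx":0,"ty":0,"tz":20,"spin":0},{"tx":0,"ty":0,"tz":20,"spin":0},{"tx":0,"ty":0,"tz":0,"spin":0}]'
```

```text
t: 0.82
tcp_pos: [0.3176, 0.4084, 0.2319]
ee_rot: [[-0.968, 0.25, 0.0], [0.25, 0.968, 0.0], [-0.0, 0.0, -1.0]]
wrist_force: [0.6, 0.5, 0.6]
finger_gap: 0.041
grip_force: 0.0
t: 1.45
tcp_pos: [0.4885, 0.236, 0.2318]
ee_rot: [[-0.981, 0.194, 0.001], [0.194, 0.981, -0.001], [-0.001, -0.001, -1.0]]
wrist_force: [-0.7, 0.4, 0.5]
finger_gap: 0.0004
grip_force: 0.0
t: 1.82
tcp_pos: [0.4839, 0.2386, 0.1905]
ee_rot: [[-0.982, 0.191, -0.003], [0.191, 0.982, -0.001], [0.003, -0.002, -1.0]]
wrist_force: [-0.3, -0.3, -0.2]
finger_gap: 0.0001
grip_force: 0.0
```

```bash
python3 -m pendant '[{"tx":0,"ty":0,"tz":14,"spin":0},{"tx":0,"ty":0,"tz":14,"spin":0},{"tx":8,"ty":0,"tz":11,"spin":0},{"tx":9,"ty":0,"tz":10,"spin":0},{"tx":6,"ty":0,"tz":10,"spin":0}]'; python3 -m pendant '[{"tx":5,"ty":0,"tz":10,"spin":0},{"tx":4,"ty":0,"tz":11,"spin":0},{"tx":4,"ty":0,"tz":11,"spin":0},{"tx":3,"ty":0,"tz":10,"spin":0},{"tx":1,"ty":0,"tz":5,"spin":0}]'
```

```text
t: 2.45
tcp_pos: [0.4614, 0.2437, 0.1323]
ee_rot: [[-0.982, 0.19, -0.001], [0.19, 0.982, -0.0], [0.001, -0.0, -1.0]]
wrist_force: [-1.3, 0.8, 1.6]
finger_gap: 0.0004
grip_force: 0.8
t: 3.08
tcp_pos: [0.4456, 0.2467, 0.0851]
ee_rot: [[-0.982, 0.19, -0.001], [0.19, 0.982, -0.0], [0.001, -0.001, -1.0]]
wrist_force: [-0.4, 0.1, 0.0]
finger_gap: 0.0006
grip_force: 0.2
```

```bash
python3 -m pendant '[{"tx":1,"ty":0,"tz":6,"spin":0},{"tx":1,"ty":0,"tz":6,"spin":0},{"tx":0,"ty":0,"tz":4,"spin":0},{"tx":0,"ty":0,"tz":0,"spin":0}]';  python3 - <<'E'
from h import *
c=cam('top'); im=c['image']
cv2.imwrite('pics/crop2.png',cv2.resize(im[195:295,150:255],None,fx=5,fy=5,interpolation=cv2.INTER_CUBIC)[:,:,::-1])
E
```

```text
t: 3.58
tcp_pos: [0.4439, 0.2471, 0.0697]
ee_rot: [[-0.982, 0.191, -0.0], [0.191, 0.982, -0.0], [0.0, -0.0, -1.0]]
wrist_force: [0.3, 0.3, -0.6]
finger_gap: 0.0007
grip_force: 0.0
```

View pics/crop2.png

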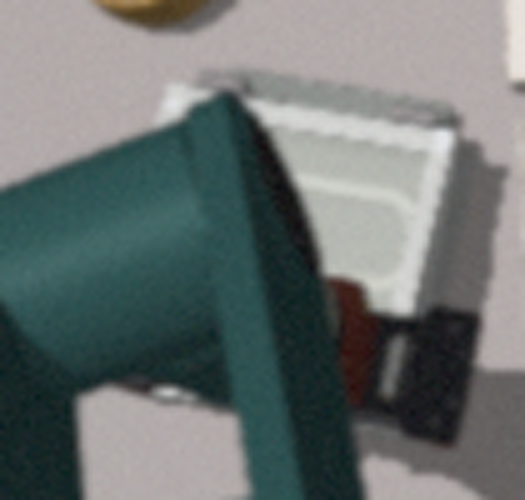

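The view shows the lid lying nearly flat under the gripper. Its right edge runs from crop (455,130) to (415,310). Next I press it down.

```bash
python3 -m pendant '[{"tx":0,"ty":0,"tz":1,"spin":0},{"tx":0,"ty":0,"tz":1,"spin":0},{"tx":0,"ty":0,"tz":0,"spin":0}]'; python3 -m pendant '[{"tx":0,"ty":0,"tz":1,"spin":0},{"tx":0,"ty":0,"tz":1,"spin":0},{"tx":0,"ty":0,"tz":0,"spin":0}]'
```

```text
t: 4.0
tcp_pos: [0.444, 0.2472, 0.068]
ee_rot: [[-0.982, 0.191, 0.0], [0.191, 0.982, -0.0], [-0.0, -0.0, -1.0]]
wrist_force: [-1.3, 1.2, -0.4]
finger_gap: 0.0007
grip_force: 0.0
t: 4.38
tcp_pos: [0.4439, 0.2472, 0.0658]
ee_rot: [[-0.982, 0.191, -0.0], [0.191, 0.982, -0.0], [0.0, -0.0, -1.0]]
wrist_force: [0.6, -0.6, -0.1]
finger_gap: 0.0003
grip_force: 0.0
```

Run:
```python
from h import *
c=cam('top')
uv=np.array([(150+x/5,195+y/5) for x,y in[(300,160),(400,170),(350,240),(390,240),(430,200),(400,290),(310,180)]]);print(np.round(world(c,uv),3))
s=cam('scene'); 
p=proj(s,[.444,.247,.066]); print(p)
z=s['image'][max(0,int(p[0,1])-60):int(p[0,1])+60,int(p[0,0])-70:int(p[0,0])+70]
cv2.imwrite('pics/crop3.png',cv2.resize(z,None,fx=5,fy=5,interpolation=cv2.INTER_CUBIC)[:,:,::-1])
```

```text
[[0.566 0.28  0.066]
 [0.559 0.223 0.072]
 [0.52  0.249 0.073]
 [0.519 0.227 0.074]
 [0.542 0.207 0.068]
 [0.49  0.22  0.081]
 [0.553 0.272 0.074]]
[[229.71857484 227.74071487]]
```

View pics/crop3.png

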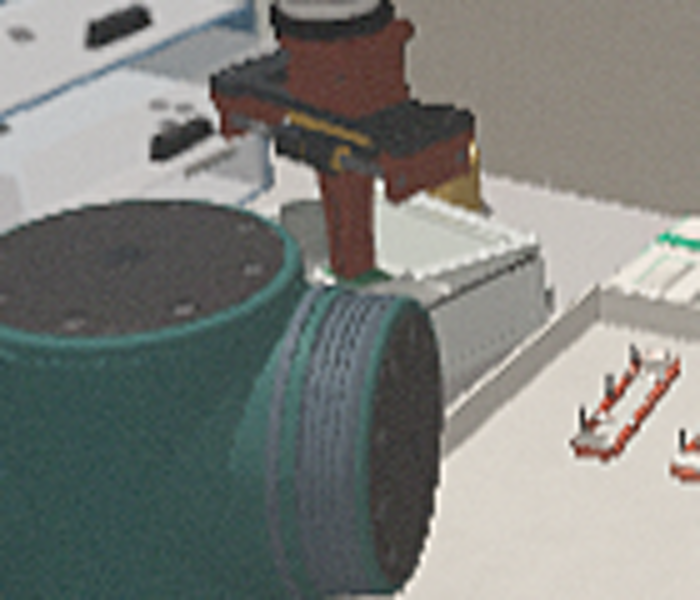

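The scene crop shows the fingertips on the green pad at crop (355,272). The lid may still be slightly raised, so I keep pressing.

```bash
python3 -m pendant '[{"tx":0,"ty":0,"tz":1.5,"spin":0},{"tx":0,"ty":0,"tz":1.5,"spin":0},{"tx":0,"ty":0,"tz":0,"spin":0}]'; python3 -m pendant '[{"tx":0,"ty":0,"tz":1,"spin":0},{"tx":0,"ty":0,"tz":0,"spin":0}]'
```

```text
t: 4.85
tcp_pos: [0.4439, 0.2471, 0.0628]
ee_rot: [[-0.982, 0.191, -0.0], [0.191, 0.982, -0.0], [0.0, -0.0, -1.0]]
wrist_force: [-0.3, 0.4, -0.3]
finger_gap: 0.0003
grip_force: 0.0
t: 5.1
tcp_pos: [0.444, 0.2472, 0.0619]
ee_rot: [[-0.982, 0.191, -0.0], [0.191, 0.982, -0.0], [0.0, -0.0, -1.0]]
wrist_force: [0.2, 0.5, 0.1]
finger_gap: 0.0002
grip_force: 0.0
```

```bash
python3 -m pendant '[{"tx":0,"ty":0,"tz":-50,"spin":0},{"tx":0,"ty":0,"tz":-50,"spin":0},{"tx":0,"ty":-60,"tz":-20,"spin":0},{"tx":0,"ty":-60,"tz":0,"spin":0},{"tx":0,"ty":-60,"tz":0,"spin":0}]';python3 -m pendant '[{"tx":0,"ty":-60,"tz":0,"spin":0},{"tx":0,"ty":-60,"tz":0,"spin":0},{"tx":0,"ty":-60,"tz":0,"spin":0},{"tx":0,"ty":0,"tz":0,"spin":0}]'
python3 - <<'E'
from h import *
np.set_printoptions(precision=4,suppress=True)
c=cam('top'); im=c['image']
cv2.imwrite('pics/crop4.png',cv2.resize(im[195:295,150:255],None,fx=5,fy=5,interpolation=cv2.INTER_CUBIC)[:,:,::-1])
hsv=cv2.cvtColor(im,cv2.COLOR_RGB2HSV); m=cv2.inRange(hsv,np.array((45,80,30)),np.array((90,255,255)))
v,u=np.nonzero(m[220:300,190:250]); uv=np.c_[u+190,v+220]; P=world(c,uv); A=np.c_[P[:,:2]-P[:,:2].mean(0),np.ones(len(P))]
print(len(uv),uv.mean(0),P.mean(0),np.linalg.lstsq(A,P[:,2],rcond=None)[0],plane(c,uv.mean(0),.0695))
E
```

```text
t: 5.72
tcp_pos: [0.4097, 0.0698, 0.1823]
ee_rot: [[-0.982, 0.189, 0.002], [0.189, 0.982, -0.0], [-0.002, 0.0, -1.0]]
wrist_force: [0.7, -0.8, -0.8]
finger_gap: 0.0005
grip_force: 0.0
t: 6.22
tcp_pos: [0.3752, -0.1095, 0.1821]
ee_rot: [[-0.98, 0.198, 0.001], [0.198, 0.98, -0.002], [-0.001, -0.001, -1.0]]
wrist_force: [0.3, 0.8, 0.2]
finger_gap: 0.0004
grip_force: 0.0
105 [218.8571 269.4381] [0.4448 0.2478 0.0861] [-0.0128  0.0019  0.0861] [[0.4468 0.2513 0.0695]]
```

View pics/crop4.png

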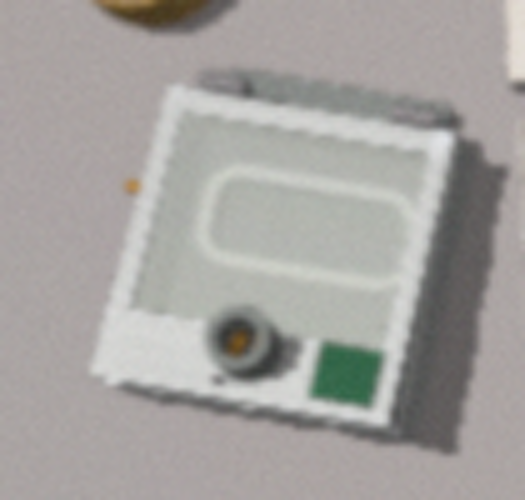

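The top crop shows the lid nearly shut with the boss at crop (240,342), the brass screw in its bore, and the pad at (347,374). I check the lid angle by depth and by two views.

Run:
```python
from h import *
np.set_printoptions(precision=4,suppress=True)
c=cam('top'); s=cam('scene')
g=lambda c,b:(lambda m:np.array([np.nonzero(m)[1].mean()+b[0],np.nonzero(m)[0].mean()+b[1],(m>0).sum()]))(cv2.inRange(cv2.cvtColor(c['image'],cv2.COLOR_RGB2HSV),np.array((45,80,30)),np.array((90,255,255)))[b[1]:b[3],b[0]:b[2]])
a=g(c,(190,220,250,300)); print(a); print([proj(s,plane(c,a[:2],h)) for h in(.07,.086)])
b=g(s,(215,205,250,240)); print(b)
save(s,'s2.png')
cv2.imwrite('pics/crop5.png',cv2.resize(s['image'][180:250,170:300],None,fx=6,fy=6,interpolation=cv2.INTER_CUBIC)[:,:,::-1])
uv=np.array([(u,v) for v in range(205,285) for u in range(165,245)]);P=world(c,uv)
ps=np.radians(-11);R=np.array([[np.cos(ps),-np.sin(ps)],[np.sin(ps),np.cos(ps)]]);Q=(P[:,:2]-[.5139,.2855])@R
for x in np.arange(-.08,.09,.02):
    k=(abs(Q[:,0]-x)<.008)&(Q[:,1]>-.075)&(Q[:,1]<-.06); k2=(abs(Q[:,0]-x)<.008)&(Q[:,1]<.075)&(Q[:,1]>.06); print(round(x,2),np.median(P[k,2]),np.median(P[k2,2]),k.sum())
```

```text
[218.8598 269.3458 107.    ]
[array([[229.1221, 226.0133]]), array([[229.202 , 222.0711]])]
[228.8571 223.1786  28.    ]
-0.08 0.08260739220896801 0.08309988918950004 46
-0.06 0.08482138578488801 0.08335242397360218 37
-0.04 0.08066293360454961 0.07902694040625662 37
-0.02 0.08025760804579354 0.07709999965116957 32
0.0 0.07652429706396863 0.074231550781952 32
0.02 0.07403523495262253 0.0731413180104718 29
0.04 0.0728444839072877 0.07148321531293685 32
0.06 0.07032285035694474 0.06914178486216417 32
0.08 0.06913200817046211 0.06730756277301736 27
```

View pics/crop5.png

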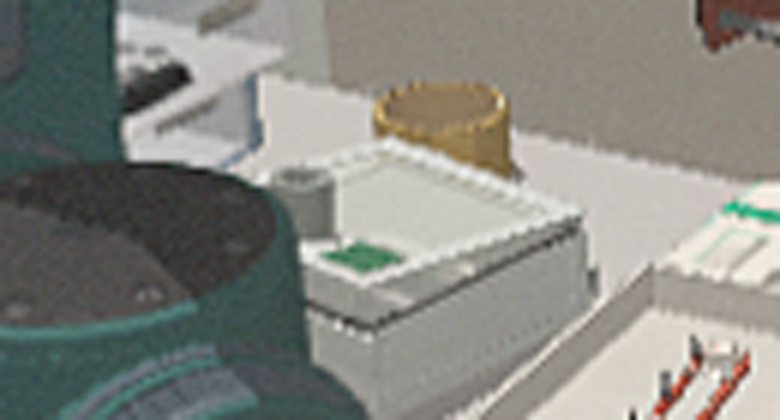

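The scene crop shows the lid still raised a little: there is a dark gap above the front rim at crop (370,325), and the pad is at (362,256). That makes it about 0.1 rad open, even though the TCP went lower with no force. I check the real fingertip position against the reported TCP.

Run:
```python
from h import *
np.set_printoptions(precision=4,suppress=True)
s=cam('scene'); st=sense(); t=st['tcp_pos']; p=proj(s,t)[0]; print(t,p,st['finger_gap'])
z=s['z_map']; u,v=int(p[0]),int(p[1]); d=(s['R']@t+s['t'])[2]; print('tip depth',d)
for vv in range(v-40,v+25,3): print(vv,s['image'][vv,u],z[vv,u].round(3), world(s,[u,vv])[0])
```

```text
[ 0.3755 -0.1043  0.1816] [316.3541 227.585 ] 0.0005311776517850021
tip depth 1.219386473120604
187 [57 55 53] 1.133 [ 0.3489 -0.1156  0.3112]
190 [61 60 56] 1.125 [ 0.339  -0.1208  0.3077]
193 [59 54 55] 1.127 [ 0.3376 -0.1215  0.3002]
196 [82 60 61] 1.134 [ 0.3403 -0.1202  0.2908]
199 [98 59 53] 1.163 [ 0.3606 -0.11    0.2728]
202 [103  67  57] 1.171 [ 0.364  -0.1084  0.2627]
205 [103  70  57] 1.175 [ 0.3639 -0.1085  0.2542]
208 [101  68  60] 1.177 [ 0.3627 -0.1092  0.2462]
211 [100  66  59] 0.0 [-0.5945 -0.5944  0.735 ]
214 [106  68  61] 1.182 [ 0.3601 -0.1107  0.2302]
217 [103  71  62] 1.188 [ 0.3617 -0.11    0.2206]
220 [84 42 38] 1.198 [ 0.3668 -0.1075  0.209 ]
223 [205 198 192] 1.654 [ 0.7276  0.0752 -0.0007]
226 [201 195 191] 1.629 [0.7028 0.0625 0.001 ]
229 [204 198 192] 1.61 [ 0.6834  0.0526 -0.    ]
232 [170 163 155] 1.511 [0.6011 0.0108 0.036 ]
235 [169 164 157] 1.517 [0.6014 0.0109 0.0244]
238 [167 160 154] 1.523 [0.6018 0.0109 0.0126]
241 [222 216 207] 1.513 [0.5897 0.0047 0.0085]
244 [151  88  74] 1.481 [ 0.561  -0.0099  0.0149]
247 [166 161 152] 1.477 [ 0.5534 -0.0139  0.0083]
250 [220 214 205] 1.461 [ 0.537  -0.0223  0.0075]
```

```bash
python3 -m pendant '[{"tx":0,"ty":0,"tz":0,"spin":0},{"tx":0,"ty":0,"tz":0,"spin":0},{"tx":0,"ty":0,"tz":0,"spin":0},{"tx":0,"ty":0,"tz":0,"spin":0},{"tx":0,"ty":0,"tz":0,"spin":0}]' 0
python3 - <<'E'
from h import *
np.set_printoptions(precision=4,suppress=True)
s=cam('scene'); st=sense(); t=np.array(st['tcp_pos']); R=np.array(st['ee_rot']); print(t,st['finger_gap'])
for sg in(-1,1):
  for off in (.044,.05):
    q=t+R[:,1]*sg*off; p=proj(s,q)[0]; u,v=int(p[0]),int(p[1]); print(sg,off,p,(s['R']@q+s['t'])[2])
    for vv in range(v-16,v+5,2): print(vv,s['image'][vv,u],world(s,[u,vv])[0])
cv2.imwrite('pics/crop6.png',cv2.resize(s['image'][160:260,250:390],None,fx=5,fy=5,interpolation=cv2.INTER_CUBIC)[:,:,::-1])
E
```

```text
t: 7.05
tcp_pos: [0.3756, -0.1055, 0.1817]
ee_rot: [[-0.982, 0.19, -0.0], [0.19, 0.982, -0.0], [0.0, -0.0, -1.0]]
wrist_force: [0.6, 0.7, -0.0]
finger_gap: 0.0473
grip_force: 0.0
[ 0.3756 -0.1055  0.1817] 0.051159201289552945
-1 0.044 [329.7645 232.3511] 1.1952688638220332
216 [82 48 47] [ 0.3806 -0.139   0.2221]
218 [93 70 59] [ 0.3792 -0.1398  0.2171]
220 [126  99  92] [ 0.3792 -0.14    0.2112]
222 [220 217 209] [ 0.7585  0.0369 -0.0011]
224 [186 181 176] [0.7077 0.013  0.0186]
226 [190 185 179] [0.7125 0.015  0.008 ]
228 [187 182 177] [0.7087 0.013  0.0021]
230 [202 197 189] [ 0.664  -0.008   0.0195]
232 [188 185 177] [ 0.6745 -0.0033  0.0057]
234 [210 202 192] [ 0.6095 -0.0337  0.0355]
236 [164 160 151] [ 0.6124 -0.0326  0.0263]
-1 0.05 [331.5795 233.01  ] 1.1920404646893545
217 [144 140 128] [ 0.833   0.0636 -0.0181]
219 [189 183 179] [0.7814 0.0396 0.0009]
221 [203 195 191] [ 0.7683  0.0334 -0.0004]
223 [222 217 212] [0.7223 0.012  0.0165]
225 [193 187 180] [0.716  0.0088 0.0119]
227 [195 189 181] [0.72   0.0105 0.0017]
229 [199 196 189] [0.7069 0.0042 0.001 ]
231 [205 199 191]
[... 473 characters left out ...]
 233] [0.6976 0.1091 0.0208]
221 [158 151 144] [0.6913 0.1057 0.0162]
223 [147 144 137] [0.6928 0.1066 0.0072]
225 [130 126 122] [0.6874 0.1037 0.0022]
227 [215 208 204] [ 0.6822  0.1009 -0.003 ]
1 0.05 [302.5583 222.473 ] 1.245847116900666
206 [146 140 129] [ 0.8371  0.1939 -0.0008]
208 [145 134 126] [ 0.8376  0.1942 -0.0098]
210 [133 126 116] [ 0.8307  0.1905 -0.015 ]
212 [245 240 230] [0.7458 0.1438 0.0214]
214 [245 233 226] [0.7276 0.1338 0.0229]
216 [ 22 171 121] [0.7094 0.1238 0.0246]
218 [195 195 183] [0.7011 0.1194 0.021 ]
220 [242 235 225] [0.6892 0.1128 0.0195]
222 [165 161 152] [0.6727 0.1038 0.0207]
224 [175 170 162] [0.6725 0.1037 0.0128]
226 [156 152 143] [0.6737 0.1045 0.004 ]
```

View pics/crop6.png

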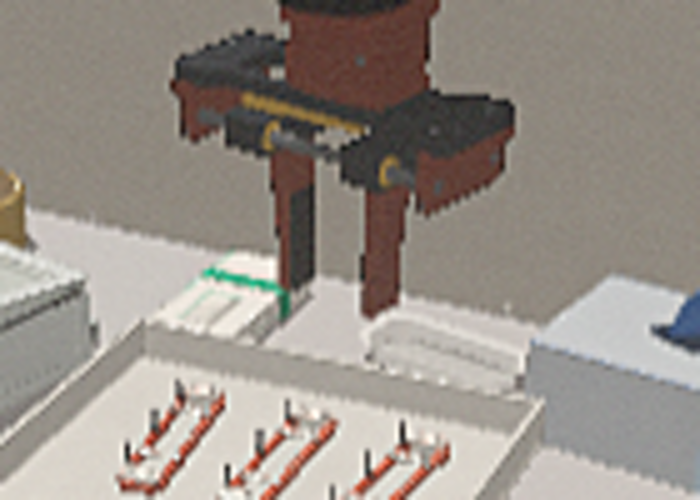

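The crop shows the open fingers with tips at crop (378,318) and (290,290). The real tips are about 22 mm above the reported TCP, which matches the lid stopping at 0.1 rad. From here I treat true tip z as reported z + 22.5 mm and go back to press.

```bash
python3 -m pendant '[{"tx":0,"ty":60,"tz":0,"spin":0},{"tx":0,"ty":60,"tz":0,"spin":0},{"tx":0,"ty":60,"tz":0,"spin":0},{"tx":0,"ty":60,"tz":0,"spin":0},{"tx":0,"ty":60,"tz":0,"spin":0}]' 1; python3 -m pendant '[{"tx":0,"ty":59,"tz":0,"spin":0},{"tx":0,"ty":0,"tz":50,"spin":0},{"tx":0,"ty":0,"tz":50,"spin":0},{"tx":0,"ty":0,"tz":15,"spin":0},{"tx":0,"ty":0,"tz":5,"spin":0}]'; python3 -m pendant '[{"tx":0,"ty":0,"tz":4,"spin":0},{"tx":1,"ty":0,"tz":4,"spin":0},{"tx":0,"ty":0,"tz":3,"spin":0},{"tx":0,"ty":0,"tz":0,"spin":0}]'
```

```text
t: 7.72
tcp_pos: [0.433, 0.191, 0.1819]
ee_rot: [[-0.982, 0.19, 0.001], [0.19, 0.982, -0.0], [-0.001, -0.0, -1.0]]
wrist_force: [1.0, 0.4, 0.3]
finger_gap: 0.0084
grip_force: 0.0
t: 8.35
tcp_pos: [0.444, 0.2467, 0.0615]
ee_rot: [[-0.982, 0.191, -0.001], [0.191, 0.982, -0.0], [0.001, -0.001, -1.0]]
wrist_force: [-0.1, -0.2, 1.0]
finger_gap: 0.0005
grip_force: 0.2
t: 8.85
tcp_pos: [0.4431, 0.2471, 0.0509]
ee_rot: [[-0.982, 0.191, 0.0], [0.191, 0.982, 0.0], [-0.0, 0.0, -1.0]]
wrist_force: [0.3, 0.5, 0.2]
finger_gap: 0.0003
grip_force: 0.0
```

```bash
python3 -m pendant '[{"tx":0,"ty":0,"tz":2,"spin":0},{"tx":0,"ty":0,"tz":1.5,"spin":0},{"tx":0,"ty":0,"tz":0,"spin":0}]'; python3 -m pendant '[{"tx":0,"ty":0,"tz":1,"spin":0},{"tx":0,"ty":0,"tz":0,"spin":0}]'; python3 -m pendant '[{"tx":0,"ty":0,"tz":1,"spin":0},{"tx":0,"ty":0,"tz":0,"spin":0}]'
```

```text
t: 9.22
tcp_pos: [0.4428, 0.247, 0.0471]
ee_rot: [[-0.982, 0.19, -0.0], [0.19, 0.982, -0.0], [0.0, -0.0, -1.0]]
wrist_force: [-0.2, -1.1, 1.1]
finger_gap: 0.0007
grip_force: 0.0
t: 9.48
tcp_pos: [0.4429, 0.2471, 0.0461]
ee_rot: [[-0.982, 0.191, -0.0], [0.191, 0.982, -0.0], [0.0, -0.0, -1.0]]
wrist_force: [0.1, -0.5, 1.2]
finger_gap: 0.0003
grip_force: 0.0
t: 9.72
tcp_pos: [0.4429, 0.2471, 0.0451]
ee_rot: [[-0.982, 0.191, -0.0], [0.191, 0.982, -0.0], [0.0, -0.0, -1.0]]
wrist_force: [-0.7, -0.8, -0.2]
finger_gap: 0.0004
grip_force: 0.0
```

```bash
python3 -m pendant '[{"tx":0,"ty":0,"tz":1,"spin":0},{"tx":0,"ty":0,"tz":0,"spin":0}]'; python3 -m pendant '[{"tx":0,"ty":0,"tz":1,"spin":0},{"tx":0,"ty":0,"tz":0,"spin":0}]';python3 -m pendant '[{"tx":0,"ty":0,"tz":0.7,"spin":0},{"tx":0,"ty":0,"tz":0,"spin":0}]'
```

```text
t: 9.98
tcp_pos: [0.443, 0.2471, 0.0442]
ee_rot: [[-0.982, 0.191, 0.0], [0.191, 0.982, -0.0], [-0.0, -0.0, -1.0]]
wrist_force: [-0.2, 0.7, 0.3]
finger_gap: 0.0003
grip_force: 0.0
t: 10.22
tcp_pos: [0.443, 0.2471, 0.044]
ee_rot: [[-0.982, 0.19, 0.0], [0.19, 0.982, -0.0], [-0.0, 0.0, -1.0]]
wrist_force: [-2.3, -1.1, 11.0]
finger_gap: 0.0006
grip_force: 5.2
t: 10.48
tcp_pos: [0.4431, 0.2471, 0.0439]
ee_rot: [[-0.982, 0.19, 0.001], [0.19, 0.982, 0.0], [-0.0, 0.0, -1.0]]
wrist_force: [-3.9, -2.2, 16.9]
finger_gap: 0.0003
grip_force: 8.7
```

```bash
python3 -m pendant '[{"tx":0,"ty":0,"tz":0,"spin":0},{"tx":0,"ty":0,"tz":0,"spin":0},{"tx":0,"ty":0,"tz":-20,"spin":0},{"tx":0,"ty":0,"tz":-60,"spin":0},{"tx":0,"ty":0,"tz":-60,"spin":0}]'; python3 -m pendant '[{"tx":-13.5,"ty":-56.2,"tz":0,"spin":0},{"tx":-13.5,"ty":-56.2,"tz":0,"spin":0},{"tx":-13.5,"ty":-56.2,"tz":0,"spin":0},{"tx":-13.5,"ty":-56.2,"tz":0,"spin":0},{"tx":-13.5,"ty":-56.2,"tz":0,"spin":0}]' 0.45; python3 -m pendant '[{"tx":-13.5,"ty":-56.2,"tz":0,"spin":0},{"tx":-13.5,"ty":-56.2,"tz":0,"spin":0},{"tx":-13.5,"ty":-56.2,"tz":0,"spin":0},{"tx":-13.5,"ty":-56.2,"tz":0,"spin":0},{"tx":-13.5,"ty":-56.2,"tz":0,"spin":0}]'; python3 -m pendant '[{"tx":0,"ty":0,"tz":0,"spin":9.8},{"tx":0,"ty":0,"tz":0,"spin":9.8},{"tx":0,"ty":0,"tz":0,"spin":9.8},{"tx":0,"ty":0,"tz":0,"spin":9.8},{"tx":0,"ty":0,"tz":0,"spin":9.8}]'; python3 -m pendant '[{"tx":0,"ty":0,"tz":0,"spin":9.8},{"tx":0,"ty":0,"tz":0,"spin":9.8},{"tx":0,"ty":0,"tz":0,"spin":0}]'
python3 - <<'E'
from h import *
np.set_printoptions(precision=4,suppress=True)
c=cam('top'); im=c['image']; hsv=cv2.cvtColor(im,cv2.COLOR_RGB2HSV)
cv2.imwrite('pics/crop7.png',cv2.resize(im[240:290,165:240],None,fx=9,fy=9,interpolation=cv2.INTER_CUBIC)[:,:,::-1])
m=cv2.inRange(hsv,np.array((45,80,30)),np.array((90,255,255)))
v,u=np.nonzero(m[220:300,190:250]); uv=np.c_[u+190,v+220]; P=world(c,uv); print('pad',uv.mean(0),P.mean(0),plane(c,uv.mean(0),.0695)[0])
uv=np.array([(u,v) for v in range(245,290) for u in range(170,215)]);P=world(c,uv);k=(P[:,2]>.09)&(P[:,2]<.12);print('boss rim',k.sum(),P[k].mean(0),cv2.minEnclosingCircle(P[k][:,:2].astype(np.float32)*1000))
print(cv2.fitEllipse(uv[k].astype(np.int32)), 'tcp',sense()['tcp_pos'])
E
```

```text
t: 11.1
tcp_pos: [0.4424, 0.2468, 0.1837]
ee_rot: [[-0.982, 0.191, -0.001], [0.191, 0.982, -0.001], [0.001, -0.001, -1.0]]
wrist_force: [0.8, 0.6, 0.1]
finger_gap: 0.0006
grip_force: 0.0
t: 11.72
tcp_pos: [0.4555, -0.0434, 0.1827]
ee_rot: [[-0.982, 0.19, 0.001], [0.19, 0.982, -0.0], [-0.001, -0.0, -1.0]]
wrist_force: [0.5, 0.3, -0.4]
finger_gap: 0.0463
grip_force: 0.0
t: 12.35
tcp_pos: [0.4682, -0.3322, 0.1825]
ee_rot: [[-0.982, 0.191, 0.0], [0.191, 0.982, 0.0], [-0.0, 0.0, -1.0]]
wrist_force: [0.7, -0.1, -0.4]
finger_gap: 0.0484
grip_force: 0.0
t: 12.98
tcp_pos: [0.4682, -0.3302, 0.1823]
ee_rot: [[-0.495, 0.869, -0.0], [0.869, 0.495, 0.0], [0.0, -0.0, -1.0]]
wrist_force: [0.4, 0.1, 0.7]
finger_gap: 0.0484
grip_force: 0.0
t: 13.35
tcp_pos: [0.4683, -0.3302, 0.1824]
ee_rot: [[-0.182, 0.983, -0.0], [0.983, 0.182, 0.0], [0.0, -0.0, -1.0]]
wrist_force: [0.6, 0.2, 0.0]
finger_gap: 0.0482
grip_force: 0.0
pad [219.8962 270.9528] [0.4396 0.2432 0.094 ] [0.4426 0.2484 0.0695]
boss rim 110 [0.4555 0.2995 0.0988] ((455.43048095703125, 300.30682373046875), 19.286380767822266)
((198.6591339111328, 265.05474853515625), (11.179886817932129, 12.552803993225098), 92.2159194946289) tcp [ 0.4683 -0.3302  0.1824]
```

View pics/crop7.png

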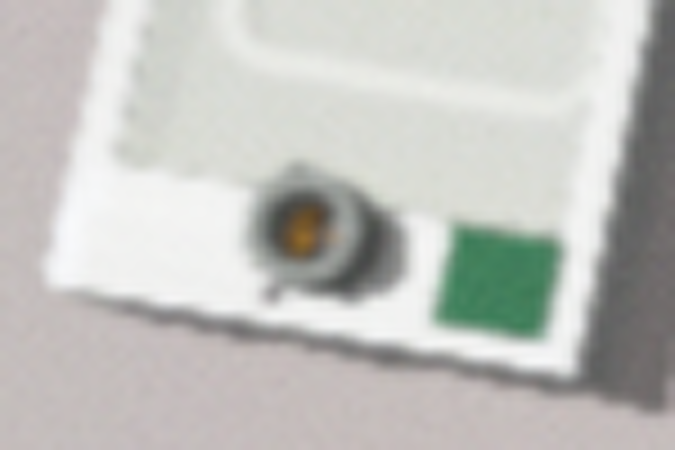

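The crop shows the lid shut: boss rim centre at crop (308,235), brass screw with a dark slot at (303,230), pad at (498,282). The boss rim height of 98.8 mm agrees with a shut lid. Next, grasp the key.

```bash
python3 -m pendant '[{"tx":0,"ty":0,"tz":55,"spin":0},{"tx":0,"ty":0,"tz":40,"spin":0},{"tx":0,"ty":0,"tz":11,"spin":0},{"tx":0,"ty":0,"tz":5,"spin":0},{"tx":0,"ty":0,"tz":0,"spin":0}]'; python3 -m pendant '[{"tx":0,"ty":0,"tz":0,"spin":0},{"tx":0,"ty":0,"tz":0,"spin":0},{"tx":0,"ty":0,"tz":0,"spin":0},{"tx":0,"ty":0,"tz":0,"spin":0}]' 1
```

```text
t: 14.02
tcp_pos: [0.4692, -0.331, 0.0726]
ee_rot: [[-0.182, 0.983, 0.001], [0.983, 0.182, -0.001], [-0.002, 0.001, -1.0]]
wrist_force: [-0.8, 0.1, 1.2]
finger_gap: 0.0483
grip_force: 0.0
t: 14.52
tcp_pos: [0.4687, -0.3305, 0.0719]
ee_rot: [[-0.181, 0.984, 0.001], [0.984, 0.181, -0.0], [-0.001, 0.001, -1.0]]
wrist_force: [0.7, 1.0, 3.1]
finger_gap: 0.0156
grip_force: 30.0
```

```bash
python3 -m pendant '[{"tx":0,"ty":0,"tz":-30,"spin":0},{"tx":0,"ty":0,"tz":-60,"spin":0},{"tx":0,"ty":0,"tz":-58,"spin":0},{"tx":28.3,"ty":4.6,"tz":0,"spin":0},{"tx":56.6,"ty":9.24,"tz":0,"spin":0}]'; python3 -m pendant '[{"tx":56.6,"ty":9.24,"tz":0,"spin":0},{"tx":56.6,"ty":9.24,"tz":0,"spin":0},{"tx":56.6,"ty":9.24,"tz":0,"spin":0},{"tx":56.6,"ty":9.24,"tz":0,"spin":0},{"tx":56.6,"ty":9.24,"tz":0,"spin":0}]';  python3 -m pendant '[{"tx":56.6,"ty":9.24,"tz":0,"spin":0},{"tx":56.6,"ty":9.24,"tz":0,"spin":0},{"tx":56.6,"ty":9.24,"tz":0,"spin":0},{"tx":56.6,"ty":9.24,"tz":0,"spin":0},{"tx":28.3,"ty":4.6,"tz":0,"spin":0}]'; python3 -m pendant '[{"tx":0,"ty":0,"tz":0,"spin":-10},{"tx":0,"ty":0,"tz":0,"spin":-10},{"tx":0,"ty":0,"tz":0,"spin":-10},{"tx":0,"ty":0,"tz":0,"spin":-10},{"tx":0,"ty":0,"tz":0,"spin":-10}]'; python3 -m pendant '[{"tx":0,"ty":0,"tz":0,"spin":-10},{"tx":0,"ty":0,"tz":0,"spin":0}]'
python3 - <<'E'
from h import *
np.set_printoptions(precision=4,suppress=True)
s=cam('scene'); st=sense(); t=np.array(st['tcp_pos']); print(t,st['ee_rot'])
p=proj(s,t-[0,0,.057])[0]; b=proj(s,[.456,.3,.0995])[0]; print('tip',p,'boss',b)
c=cam('top'); print('top tip',proj(c,t-[0,0,.057])[0],proj(c,[.456,.3,.0995])[0])
x,y=int(p[0]),int(p[1])
cv2.imwrite('pics/crop8.png',cv2.resize(s['image'][y-50:y+50,x-65:x+65],None,fx=6,fy=6,interpolation=cv2.INTER_CUBIC)[:,:,::-1])
print(x-65,y-50)
E
```

```text
t: 15.15
tcp_pos: [0.4674, -0.2453, 0.2204]
ee_rot: [[-0.178, 0.984, 0.002], [0.984, 0.178, -0.002], [-0.002, 0.002, -1.0]]
wrist_force: [0.2, 1.7, -1.1]
finger_gap: 0.0155
grip_force: 30.0
t: 15.78
tcp_pos: [0.4605, 0.0441, 0.2195]
ee_rot: [[-0.181, 0.984, 0.0], [0.984, 0.181, -0.0], [-0.0, 0.0, -1.0]]
wrist_force: [0.7, 0.8, -0.8]
finger_gap: 0.0156
grip_force: 30.0
t: 16.4
tcp_pos: [0.4551, 0.3032, 0.2192]
ee_rot: [[-0.183, 0.983, -0.0], [0.983, 0.183, 0.0], [0.0, -0.0, -1.0]]
wrist_force: [0.2, -1.2, -1.8]
finger_gap: 0.016
grip_force: 30.0
t: 17.02
tcp_pos: [0.4554, 0.3002, 0.2192]
ee_rot: [[-0.873, 0.489, -0.001], [0.489, 0.873, -0.001], [0.0, -0.001, -1.0]]
wrist_force: [0.3, -0.0, -1.2]
finger_gap: 0.0158
grip_force: 30.0
t: 17.27
tcp_pos: [0.4555, 0.3002, 0.2192]
ee_rot: [[-0.942, 0.337, -0.001], [0.337, 0.942, -0.0], [0.0, -0.001, -1.0]]
wrist_force: [0.5, 0.0, -0.9]
finger_gap: 0.0158
grip_force: 30.0
[0.4555 0.3003 0.2193] [[-0.941   0.3385 -0.0006]
 [ 0.3385  0.941  -0.0004]
 [ 0.0005 -0.0006 -1.    ]]
tip [215.982  196.2202] boss [217.977  213.7807]
top tip [191.9714 262.0076] [198.2804 264.9371]
150 146
```

View pics/crop8.png

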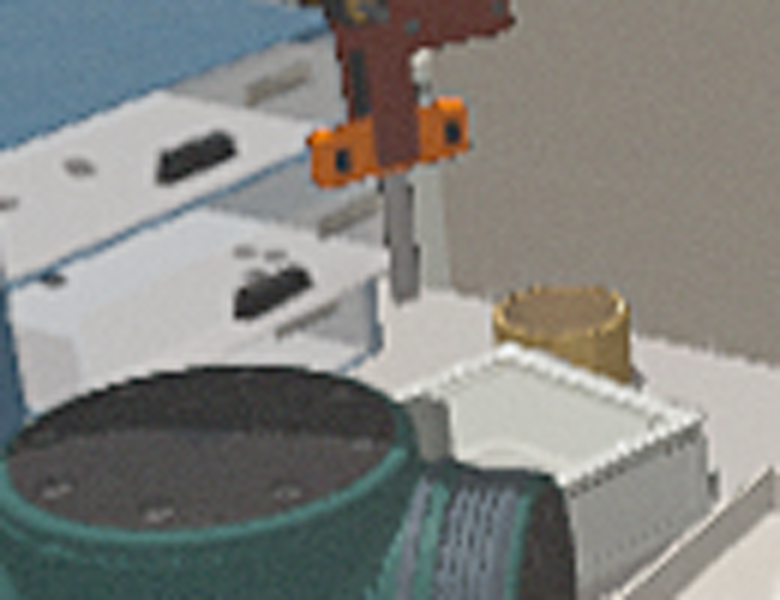

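The crop shows the key upright in the grip with its blade tip at crop (403,300). It is directly over the boss, which is partly hidden at (430,405). Lower it into the bore.

```bash
python3 -m pendant '[{"tx":0,"ty":0,"tz":40,"spin":0},{"tx":0,"ty":0,"tz":16,"spin":0},{"tx":0,"ty":0,"tz":5,"spin":0},{"tx":0,"ty":0,"tz":5,"spin":0},{"tx":0,"ty":0,"tz":0,"spin":0}]'; python3 -m pendant '[{"tx":0,"ty":0,"tz":4,"spin":0},{"tx":0,"ty":0,"tz":4,"spin":0},{"tx":0,"ty":0,"tz":0,"spin":0}]'
```

```text
t: 18.0
tcp_pos: [0.4562, 0.3006, 0.1539]
ee_rot: [[-0.942, 0.335, 0.001], [0.335, 0.942, 0.0], [-0.001, 0.0, -1.0]]
wrist_force: [-1.1, 0.5, -1.0]
finger_gap: 0.0161
grip_force: 30.0
t: 18.38
tcp_pos: [0.4555, 0.3003, 0.1452]
ee_rot: [[-0.942, 0.335, -0.001], [0.335, 0.942, -0.0], [0.0, -0.001, -1.0]]
wrist_force: [-0.6, 0.3, -0.8]
finger_gap: 0.0157
grip_force: 30.0
```

Inside the bore with no contact. Continue in small steps.

```bash
python3 -m pendant '[{"tx":0,"ty":0,"tz":4,"spin":0},{"tx":0,"ty":0,"tz":4,"spin":0},{"tx":0,"ty":0,"tz":0,"spin":0}]'; python3 -m pendant '[{"tx":0,"ty":0,"tz":2,"spin":0},{"tx":0,"ty":0,"tz":2,"spin":0},{"tx":0,"ty":0,"tz":0,"spin":0}]'
```

```text
t: 18.75
tcp_pos: [0.4554, 0.3002, 0.137]
ee_rot: [[-0.942, 0.335, -0.001], [0.335, 0.942, -0.001], [0.001, -0.001, -1.0]]
wrist_force: [0.1, -0.2, -0.6]
finger_gap: 0.0156
grip_force: 30.0
t: 19.12
tcp_pos: [0.4557, 0.3003, 0.1333]
ee_rot: [[-0.942, 0.335, -0.0], [0.335, 0.942, -0.0], [0.0, -0.0, -1.0]]
wrist_force: [0.1, -0.2, -0.8]
finger_gap: 0.016
grip_force: 30.0
```

```bash
python3 -m pendant '[{"tx":0,"ty":0,"tz":1.5,"spin":0},{"tx":0,"ty":0,"tz":1,"spin":0},{"tx":0,"ty":0,"tz":0,"spin":0}]'; python3 -m pendant '[{"tx":0,"ty":0,"tz":1,"spin":0},{"tx":0,"ty":0,"tz":0,"spin":0}]'
```

```text
t: 19.5
tcp_pos: [0.4558, 0.3003, 0.1309]
ee_rot: [[-0.942, 0.335, -0.0], [0.335, 0.942, -0.0], [0.0, -0.0, -1.0]]
wrist_force: [0.1, 1.2, -0.6]
finger_gap: 0.0159
grip_force: 30.0
t: 19.75
tcp_pos: [0.4558, 0.3003, 0.1299]
ee_rot: [[-0.942, 0.335, -0.0], [0.335, 0.942, -0.0], [0.0, -0.0, -1.0]]
wrist_force: [-0.5, 0.4, -1.8]
finger_gap: 0.0159
grip_force: 30.0
```

```bash
python3 -m pendant '[{"tx":0,"ty":0,"tz":1,"spin":0},{"tx":0,"ty":0,"tz":0.8,"spin":0},{"tx":0,"ty":0,"tz":0,"spin":0}]'; python3 -m pendant '[{"tx":0,"ty":0,"tz":1,"spin":0},{"tx":0,"ty":0,"tz":0,"spin":0}]'; python3 -m pendant '[{"tx":0,"ty":0,"tz":0.8,"spin":0},{"tx":0,"ty":0,"tz":0,"spin":0}]'
```

```text
t: 20.12
tcp_pos: [0.4557, 0.3004, 0.1281]
ee_rot: [[-0.942, 0.335, -0.0], [0.335, 0.942, -0.0], [0.0, -0.0, -1.0]]
wrist_force: [0.1, -0.6, -0.2]
finger_gap: 0.0155
grip_force: 30.0
t: 20.38
tcp_pos: [0.4557, 0.3004, 0.1271]
ee_rot: [[-0.942, 0.335, -0.0], [0.335, 0.942, -0.0], [0.0, -0.0, -1.0]]
wrist_force: [1.1, 0.7, -0.9]
finger_gap: 0.016
grip_force: 30.0
t: 20.62
tcp_pos: [0.4557, 0.3004, 0.1263]
ee_rot: [[-0.942, 0.335, -0.0], [0.335, 0.942, -0.0], [0.0, -0.0, -1.0]]
wrist_force: [0.7, 0.9, -0.3]
finger_gap: 0.0157
grip_force: 30.0
```

```bash
python3 -m pendant '[{"tx":0,"ty":0,"tz":0,"spin":6},{"tx":0,"ty":0,"tz":0,"spin":6},{"tx":0,"ty":0,"tz":0,"spin":6},{"tx":0,"ty":0,"tz":0,"spin":6},{"tx":0,"ty":0,"tz":0,"spin":0}]'; python3 -c "from plant import *;print(sense()['torque'])"; python3 -m pendant '[{"tx":0,"ty":0,"tz":0,"spin":6},{"tx":0,"ty":0,"tz":0,"spin":6},{"tx":0,"ty":0,"tz":0,"spin":6},{"tx":0,"ty":0,"tz":0,"spin":6},{"tx":0,"ty":0,"tz":0,"spin":0}]'; python3 -c "from plant import *;print(sense()['torque'])"
```

```text
t: 21.25
tcp_pos: [0.4565, 0.301, 0.1265]
ee_rot: [[-0.725, 0.689, 0.001], [0.689, 0.725, 0.001], [-0.0, 0.002, -1.0]]
wrist_force: [1.7, 2.0, -3.2]
finger_gap: 0.0161
grip_force: 30.0
[ 0.54264698 -0.38844912  0.047797  ]
t: 21.88
tcp_pos: [0.457, 0.3012, 0.1267]
ee_rot: [[-0.384, 0.923, 0.002], [0.923, 0.384, 0.001], [0.0, 0.003, -1.0]]
wrist_force: [3.0, 3.5, -3.9]
finger_gap: 0.0159
grip_force: 30.0
[ 0.73148026 -0.86103534  0.07011875]
```

```bash
python3 -m pendant '[{"tx":0.4,"ty":1.2,"tz":0,"spin":0},{"tx":0,"ty":0,"tz":0,"spin":6},{"tx":0,"ty":0,"tz":0,"spin":6},{"tx":0,"ty":0,"tz":0,"spin":6},{"tx":0,"ty":0,"tz":0,"spin":0}]'; python3 -c "from plant import *;print(sense()['torque'])"; python3 -m pendant '[{"tx":0,"ty":0,"tz":0,"spin":5},{"tx":0,"ty":0,"tz":0,"spin":4},{"tx":0,"ty":0,"tz":0,"spin":0}]'; python3 -c "from plant import *;print(sense()['torque'])"
```

```text
t: 22.5
tcp_pos: [0.4576, 0.3014, 0.1266]
ee_rot: [[-0.08, 0.997, 0.001], [0.997, 0.08, 0.0], [0.0, 0.001, -1.0]]
wrist_force: [3.7, 1.4, -3.2]
finger_gap: 0.0162
grip_force: 30.0
[ 0.52375929 -1.00353951  0.0491661 ]
t: 22.88
tcp_pos: [0.4578, 0.3013, 0.1267]
ee_rot: [[0.077, 0.997, 0.002], [0.997, -0.077, 0.0], [0.0, 0.002, -1.0]]
wrist_force: [4.1, 0.8, -3.1]
finger_gap: 0.0161
grip_force: 30.0
[ 0.39761433 -1.20462814  0.02827497]
```

```bash
for i in 1; do python3 -m pendant '[{"tx":0,"ty":0.8,"tz":0,"spin":3},{"tx":0,"ty":0,"tz":0,"spin":0}]'; python3 -c "from plant import *;print(sense()['torque'])"; python3 -m pendant '[{"tx":0,"ty":0,"tz":0,"spin":3},{"tx":0,"ty":0,"tz":0,"spin":0}]'; python3 -c "from plant import *;print(sense()['torque'])"; done
```

```text
t: 23.12
tcp_pos: [0.4581, 0.3013, 0.1266]
ee_rot: [[0.129, 0.992, 0.001], [0.992, -0.129, 0.0], [0.0, 0.001, -1.0]]
wrist_force: [4.0, 1.8, -3.3]
finger_gap: 0.016
grip_force: 30.0
[ 0.50366676 -1.02412771 -0.01137647]
t: 23.38
tcp_pos: [0.4581, 0.3012, 0.1266]
ee_rot: [[0.181, 0.984, 0.001], [0.984, -0.181, 0.0], [0.0, 0.001, -1.0]]
wrist_force: [4.1, 1.2, -2.9]
finger_gap: 0.0156
grip_force: 30.0
[ 0.40644824 -1.17066861  0.02639053]
```

```bash
python3 -m pendant '[{"tx":0,"ty":0,"tz":0,"spin":3},{"tx":0,"ty":0,"tz":0,"spin":0}]'
python3 - <<'E'
from h import *
np.set_printoptions(precision=4,suppress=True)
st=sense();print(st['torque'])
for n in('scene','top'):
    c=cam(n); m=cv2.inRange(cv2.cvtColor(c['image'],cv2.COLOR_RGB2HSV),np.array((5,150,100)),np.array((18,255,255)))
    v,u=np.nonzero(m); uv=np.c_[u,v]; P=world(c,uv); k=(np.linalg.norm(P[:,:2]-st['tcp_pos'][:2],axis=1)<.06)&(P[:,2]>.1)&(P[:,2]<.21); P=P[k]; print(n,k.sum())
    if k.sum()>8:
        d=np.linalg.svd(P[:,:2]-P[:,:2].mean(0))[2][0]; print(P.mean(0),P.min(0),P.max(0),'bar yaw',np.degrees(np.arctan2(d[1],d[0])),cv2.minAreaRect(P[:,:2].astype(np.float32)*1000))
# brass screw pixels
print('tool y yaw',np.degrees(np.arctan2(st['ee_rot'][1][1],st['ee_rot'][0][1])))
E
```

```text
t: 23.62
tcp_pos: [0.4581, 0.3012, 0.1266]
ee_rot: [[0.232, 0.973, 0.001], [0.973, -0.232, 0.0], [0.0, 0.001, -1.0]]
wrist_force: [4.6, 1.8, -2.7]
finger_gap: 0.0157
grip_force: 30.0
[ 0.3611 -1.2452  0.05  ]
scene 106
[0.4481 0.2788 0.1645] [0.4364 0.2495 0.1482] [0.4682 0.3392 0.1808] bar yaw -102.29948979733466 ((455.8996887207031, 293.6944274902344), (92.59215545654297, 20.100107192993164), 75.10873413085938)
top 93
[0.4487 0.2728 0.1729] [0.4392 0.2541 0.1554] [0.4591 0.2925 0.1797] bar yaw -106.35152538137444 ((449.50732421875, 273.8387145996094), (40.73783874511719, 14.702945709228516), 77.12637329101562)
tool y yaw -13.43533871279359
```

```bash
python3 -m pendant '[{"tx":0,"ty":0,"tz":0.8,"spin":0},{"tx":0,"ty":0,"tz":0,"spin":3},{"tx":0,"ty":0,"tz":0,"spin":0}]'; python3 -c "from plant import *;print(sense()['torque'])"; python3 -m pendant '[{"tx":0,"ty":0,"tz":0,"spin":3},{"tx":0,"ty":0,"tz":0,"spin":0}]'; python3 -c "from plant import *;print(sense()['torque'])"
```

```text
t: 24.1
tcp_pos: [0.4583, 0.3012, 0.1261]
ee_rot: [[0.283, 0.959, 0.001], [0.959, -0.283, 0.0], [0.001, 0.001, -1.0]]
wrist_force: [4.6, 0.6, 0.8]
finger_gap: 0.0159
grip_force: 30.0
[ 0.15886305 -1.19045414  0.09738257]
t: 24.35
tcp_pos: [0.4585, 0.3012, 0.1262]
ee_rot: [[0.333, 0.943, 0.002], [0.943, -0.333, -0.0], [0.001, 0.002, -1.0]]
wrist_force: [5.1, -0.2, 1.8]
finger_gap: 0.0159
grip_force: 30.0
[ 0.0635712  -1.26703203  0.20595102]
```

```bash
python3 -m pendant '[{"tx":0,"ty":0,"tz":0,"spin":3},{"tx":0,"ty":0,"tz":0,"spin":0}]'; python3 -c "from plant import *;print(sense()['torque'])"; python3 -m pendant '[{"tx":0,"ty":0,"tz":0,"spin":-4},{"tx":0,"ty":0,"tz":0,"spin":0}]'; python3 -c "from plant import *;print(sense()['torque'])"; python3 -m pendant '[{"tx":0,"ty":0,"tz":0,"spin":-5},{"tx":0,"ty":0,"tz":0,"spin":0}]'; python3 -c "from plant import *;print(sense()['torque'])"
```

```text
t: 24.6
tcp_pos: [0.4585, 0.301, 0.1262]
ee_rot: [[0.382, 0.924, 0.002], [0.924, -0.382, -0.0], [0.0, 0.002, -1.0]]
wrist_force: [5.4, 0.4, 1.4]
finger_gap: 0.0157
grip_force: 30.0
[-0.04141462 -1.2771886   0.16007134]
t: 24.85
tcp_pos: [0.4584, 0.3011, 0.1261]
ee_rot: [[0.316, 0.949, 0.002], [0.949, -0.316, -0.0], [0.0, 0.002, -1.0]]
wrist_force: [5.4, 0.4, 1.7]
finger_gap: 0.0158
grip_force: 30.0
[ 0.01727048 -1.28343677  0.08351525]
t: 25.1
tcp_pos: [0.458, 0.3012, 0.1259]
ee_rot: [[0.234, 0.972, 0.001], [0.972, -0.234, -0.0], [0.0, 0.001, -1.0]]
wrist_force: [5.7, 0.8, 0.2]
finger_gap: 0.0156
grip_force: 30.0
[ 0.13380781 -1.22294625  0.01167923]
```

```bash
python3 -m pendant '[{"tx":0,"ty":1,"tz":-5,"spin":0},{"tx":0,"ty":0,"tz":-15,"spin":0},{"tx":0,"ty":0,"tz":-20,"spin":0},{"tx":0,"ty":0,"tz":-30,"spin":0},{"tx":0,"ty":0,"tz":-30,"spin":0}]'; python3 -m pendant '[{"tx":0,"ty":0,"tz":0,"spin":-8},{"tx":0,"ty":0,"tz":0,"spin":-8},{"tx":0,"ty":0,"tz":0,"spin":-8},{"tx":0,"ty":0,"tz":0,"spin":0}]'
python3 - <<'E'
from h import *
np.set_printoptions(precision=4,suppress=True)
s=sense(); R=np.array(s['ee_rot']); d=np.array([.4687,-.3305,.225])-s['tcp_pos']; print(d@R*1000, R[:,1])
E
```

```text
t: 25.72
tcp_pos: [0.4558, 0.3, 0.2263]
ee_rot: [[0.235, 0.972, -0.005], [0.972, -0.235, -0.002], [-0.003, -0.004, -1.0]]
wrist_force: [1.3, 0.2, -1.9]
finger_gap: 0.0159
grip_force: 30.0
t: 26.22
tcp_pos: [0.4565, 0.3003, 0.2256]
ee_rot: [[-0.18, 0.984, -0.003], [0.984, 0.18, -0.001], [-0.001, -0.004, -1.0]]
wrist_force: [0.1, -0.2, -2.1]
finger_gap: 0.0161
grip_force: 30.0
[-622.7105 -101.2291    1.3954] [ 0.9837  0.1795 -0.0036]
```

```bash
python3 -m pendant '[{"tx":-28.3,"ty":-4.6,"tz":0,"spin":0},{"tx":-56.6,"ty":-9.2,"tz":0,"spin":0},{"tx":-56.6,"ty":-9.2,"tz":0,"spin":0},{"tx":-56.6,"ty":-9.2,"tz":0,"spin":0},{"tx":-56.6,"ty":-9.2,"tz":0,"spin":0}]'; python3 -m pendant '[{"tx":-56.6,"ty":-9.2,"tz":0,"spin":0},{"tx":-56.6,"ty":-9.2,"tz":0,"spin":0},{"tx":-56.6,"ty":-9.2,"tz":0,"spin":0},{"tx":-56.6,"ty":-9.2,"tz":0,"spin":0},{"tx":-56.6,"ty":-9.2,"tz":0,"spin":0}]'; python3 -m pendant '[{"tx":-56.6,"ty":-9.2,"tz":0,"spin":0},{"tx":-28.3,"ty":-4.6,"tz":0,"spin":0},{"tx":0,"ty":0,"tz":0,"spin":0}]'
python3 - <<'E'
from h import *
np.set_printoptions(precision=4,suppress=True)
st=sense(); R=np.array(st['ee_rot']); t=np.array(st['tcp_pos']); print((np.array([.4687,-.3305,.0725])-t)@R*1000)
c=cam('scene')
# shank axis: grey pixels between expected shank z range
for h in(-.045,-.03,-.02,-.01,0.):
    p=proj(c,t+[0,0,h])[0]; v=int(round(p[1])); row=[(u,c['z_map'][v,u]) for u in range(int(p[0])-14,int(p[0])+15)]
    d=(c['R']@(t+[0,0,h])+c['t'])[2]; us=[u for u,z in row if abs(z-d)<.04]; print(h,p,np.mean(us) if us else None,len(us))
c=cam('top'); im=cv2.cvtColor(c['image'],cv2.COLOR_RGB2HSV)
# screw state in bore: brass pixels
m=cv2.inRange(im,np.array((8,100,60)),np.array((30,255,255)))[255:275,190:208]; v,u=np.nonzero(m); print(len(u)); print(m//255)
E
```

```text
t: 26.85
tcp_pos: [0.4624, 0.0415, 0.2258]
ee_rot: [[-0.178, 0.984, -0.002], [0.984, 0.178, 0.0], [0.001, -0.002, -1.0]]
wrist_force: [0.3, 0.0, -1.0]
finger_gap: 0.0158
grip_force: 30.0
t: 27.48
tcp_pos: [0.4686, -0.2447, 0.2258]
ee_rot: [[-0.177, 0.984, -0.001], [0.984, 0.177, 0.002], [0.002, -0.001, -1.0]]
wrist_force: [0.7, 0.5, -0.3]
finger_gap: 0.0158
grip_force: 30.0
t: 27.85
tcp_pos: [0.4707, -0.331, 0.2253]
ee_rot: [[-0.175, 0.985, -0.001], [0.985, 0.175, 0.001], [0.001, -0.001, -1.0]]
wrist_force: [0.3, 0.4, -0.3]
finger_gap: 0.0161
grip_force: 30.0
[  0.6017  -1.6957 152.8518]
-0.045 [407.6572 231.8497] 409.5 6
-0.03 [408.243  226.8654] 409.5 6
-0.02 [408.6377 223.5099] 410.5 6
-0.01 [409.0358 220.128 ] 410.5 6
0.0 [409.4374 216.7191] 411.0 7
14
[[0 0 0 0 0 0 0 0 0 0 0 0 0 0 0 0 0 0]
 [0 0 0 0 0 0 0 0 0 0 0 0 0 0 0 0 0 0]
 [0 0 0 0 0 0 0 0 0 0 0 0 0 0 0 0 0 0]
 [0 0 0 0 0 0 0 0 0 0 0 0 0 0 0 0 0 0]
 [0 0 0 0 0 0 0 0 0 0 0 0 0 0 0 0 0 0]
 [0 0 0 0 0 0 0 0 0 0 0 0 0 0 0 0 0 0]
 [0 0 0 0 0 0 0 0 0 0 0 0 0 0 0 0 0 0]
 [0 0 0 0 0 0 0 0 0 0 0 0 0 0 0 0 0 0]
 [0 0 0 0 0 0 0 0 1 1 1 1 0 0 0 0 0 0]
 [0 0 0 0 0 0 0 0 1 1 1 1 0 0 0 0 0 0]
 [0 0 0 0 0 0 0 0 0 1 1 0 0 0 0 0 0 0]
 [0 0 0 0 0 0 0 0 0 0 0 0 0 0 0 0 0 0]
 [0 0 0 0 0 0 0 0 1 1 0 0 0 0 0 0 0 0]
 [0 0 0 0 0 0 0 0 1 1 0 0 0 0 0 0 0 0]
 [0 0 0 0 0 0 0 0 0 0 0 0 0 0 0 0 0 0]
 [0 0 0 0 0 0 0 0 0 0 0 0 0 0 0 0 0 0]
 [0 0 0 0 0 0 0 0 0 0 0 0 0 0 0 0 0 0]
 [0 0 0 0 0 0 0 0 0 0 0 0 0 0 0 0 0 0]
 [0 0 0 0 0 0 0 0 0 0 0 0 0 0 0 0 0 0]
 [0 0 0 0 0 0 0 0 0 0 0 0 0 0 0 0 0 0]]
```

The brass mask shows the slot now lying crosswise, so the screw is locked. The key hangs straight in the grip, so I lower it into the stand.

```bash
python3 -m pendant '[{"tx":0.6,"ty":-1.7,"tz":0,"spin":0.5},{"tx":0,"ty":0,"tz":50,"spin":0},{"tx":0,"ty":0,"tz":50,"spin":0},{"tx":0,"ty":0,"tz":30,"spin":0},{"tx":0,"ty":0,"tz":10,"spin":0}]'; python3 -m pendant '[{"tx":0,"ty":0,"tz":5,"spin":0},{"tx":0,"ty":0,"tz":4,"spin":0},{"tx":0,"ty":0,"tz":0,"spin":0}]';  python3 -m pendant '[{"tx":0,"ty":0,"tz":2,"spin":0},{"tx":0,"ty":0,"tz":1.5,"spin":0},{"tx":0,"ty":0,"tz":0,"spin":0}]'
```

```text
t: 28.58
tcp_pos: [0.4691, -0.3278, 0.0844]
ee_rot: [[-0.173, 0.985, -0.002], [0.985, 0.173, 0.002], [0.002, -0.002, -1.0]]
wrist_force: [-1.0, -0.6, -0.4]
finger_gap: 0.0157
grip_force: 30.0
t: 28.95
tcp_pos: [0.4701, -0.3296, 0.0774]
ee_rot: [[-0.172, 0.985, 0.001], [0.985, 0.172, -0.001], [-0.001, 0.001, -1.0]]
wrist_force: [-0.1, -0.4, -0.4]
finger_gap: 0.0161
grip_force: 30.0
t: 29.32
tcp_pos: [0.4697, -0.3294, 0.0731]
ee_rot: [[-0.172, 0.985, -0.0], [0.985, 0.172, -0.0], [-0.0, -0.0, -1.0]]
wrist_force: [-0.5, -0.3, -0.7]
finger_gap: 0.0161
grip_force: 30.0
```

```bash
python3 -m pendant '[{"tx":-1,"ty":-0.8,"tz":0.9,"spin":0},{"tx":0,"ty":0,"tz":0,"spin":0}]'; python3 -m pendant '[{"tx":0,"ty":0,"tz":0,"spin":0},{"tx":0,"ty":0,"tz":0,"spin":0},{"tx":0,"ty":0,"tz":0,"spin":0},{"tx":0,"ty":0,"tz":0,"spin":0}]' 0.45; python3 -m pendant '[{"tx":0,"ty":0,"tz":-15,"spin":0},{"tx":0,"ty":0,"tz":-40,"spin":0},{"tx":0,"ty":0,"tz":-50,"spin":0},{"tx":60,"ty":0,"tz":-20,"spin":0},{"tx":60,"ty":0,"tz":0,"spin":0}]'; python3 -m pendant '[{"tx":60,"ty":0,"tz":0,"spin":0},{"tx":60,"ty":0,"tz":0,"spin":0},{"tx":0,"ty":0,"tz":0,"spin":0},{"tx":0,"ty":0,"tz":0,"spin":0}]'
python3 - <<'E'
from h import *
np.set_printoptions(precision=4,suppress=True)
c=cam('top'); m=cv2.inRange(cv2.cvtColor(c['image'],cv2.COLOR_RGB2HSV),np.array((5,150,120)),np.array((20,255,255)))[230:290,400:470]
v,u=np.nonzero(m); uv=np.c_[u+400,v+230]; Q=plane(c,uv,.12); print(cv2.minAreaRect(Q[:,:2].astype(np.float32)*1000),np.median(world(c,uv)[:,2]))
uv=np.array([(u,v) for v in range(255,276) for u in range(188,210)]);P=world(c,uv);k=(P[:,2]>.09)&(P[:,2]<.12);print('boss z',np.median(P[k,2]))
m=cv2.inRange(cv2.cvtColor(c['image'],cv2.COLOR_RGB2HSV),np.array((45,80,30)),np.array((90,255,255)))[220:300,190:250];v,u=np.nonzero(m);print('pad z',np.median(world(c,np.c_[u+190,v+220])[:,2]))
E
```

```text
t: 29.58
tcp_pos: [0.4691, -0.3306, 0.0722]
ee_rot: [[-0.172, 0.985, -0.0], [0.985, 0.172, -0.0], [-0.0, -0.0, -1.0]]
wrist_force: [-0.8, -0.4, -1.5]
finger_gap: 0.016
grip_force: 30.0
t: 30.08
tcp_pos: [0.4692, -0.3306, 0.0723]
ee_rot: [[-0.172, 0.985, 0.0], [0.985, 0.172, -0.0], [-0.0, 0.0, -1.0]]
wrist_force: [0.4, -0.3, -0.1]
finger_gap: 0.0481
grip_force: 0.0
t: 30.7
tcp_pos: [0.4501, -0.2132, 0.2002]
ee_rot: [[-0.171, 0.985, 0.005], [0.985, 0.171, -0.003], [-0.004, 0.004, -1.0]]
wrist_force: [0.8, 0.6, 0.1]
finger_gap: 0.0485
grip_force: 0.0
t: 31.2
tcp_pos: [0.4287, -0.0953, 0.198]
ee_rot: [[-0.173, 0.985, 0.002], [0.985, 0.173, -0.001], [-0.002, 0.002, -1.0]]
wrist_force: [0.2, 0.1, 0.6]
finger_gap: 0.0483
grip_force: 0.0
((466.9930114746094, -330.5390930175781), (15.91287899017334, 88.60345458984375), 9.601880073547363) 0.11850801128958008
boss z 0.09882092593561947
pad z 0.06948116256597822
```

The key hangs as it did at the start, the lid is shut and the screw is locked, so I hand the job in.

```bash
python3 -c "from plant import *;print(close_job())"
```

```text
the job is handed in; nothing more can be done
None
```

I handed the job in after about 31 s of robot time; the hand-in call returned no verdict. My last measurements show the lid shut after a press of about 17 N, the screw turned clockwise to its stop, and the key hanging upright in its stand.

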